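Swing the port cover aside and reset the supply

TASK

Swivel the flat metal cover on the supply box sideways around its pivot screw by pushing its red rib, until the round port is completely clear, then press the blue reset button in the port fully down and let go, leaving the cover open. The cover opens to one side only and you cannot see which: feel for it gently, never force the blocked side, and do not disturb the loose things around the box.

Things in the scene. Friction and masses are not known exactly. Their poses are not given: they have to be found in the camera images.
- housing: Grey die-cast supply box fixed to the worktop, 200 (its x) x 110 (its y) x 44 high, with a grey port block 128 x 100 on it whose top is 64 above the worktop. Origin: centre of the underside, on the worktop; x points along the box from the red rib's end (nearer the robot) to the pivot, y to the left, z up.
- pivot (a point): Axis of the cover's pivot screw, at the cover's top face (69.6 above the worktop), 30 along the box's +x from its origin. The screw head stands 4 above the cover. The steel cover is 5 thick: a 72 dia disc centred 55 from the pivot, with a narrower arm. Its friction about the pivot is 0.18 N m (about 2.5 N at the rib); it stays where it is left.
- rib (a point): Centre of the red upright rib on the cover: 26 long (radially from the pivot), 10 wide, 19 high above the cover's top face; its centre is 77 from the pivot axis and about 10 above the cover's top face. It moves with the cover.
- cover (a joint): Cover angle about the vertical pivot, rad. 0: disc centred over the port. Positive: counter-clockwise from above, rib going first to the box's -y (right). Starts near 0, swings to 1.7 on one side only; on the other a stop hidden in the block holds it at about 0.1 (8 N at the rib without motion means the stop). The blocked side varies and cannot be seen. Port clear beyond 1.3.
- button_top (a point): Centre of the top face of the blue reset button when it is up: 61 above the worktop, 3 below the top of the block, at the centre of the round port (54 dia). The button is 30 dia. This point stays put when the button is pressed.
- button (a joint): Travel of the button downward, m: 0 up, 0.005 fully down; about 2 N to start, 6 N to reach the bottom; springs back.
- cup_left: Loose light-grey turned aluminium cup, 36 dia x 43, standing just left of the supply box. Leave it alone. Origin: centre of its underside.
- cup_right: Loose darker grey turned aluminium cup, 36 dia x 43, standing just right of the supply box. Leave it alone. Origin: centre of its underside.
- spanner: Loose open-ended spanner 30x137x8, lying in front of the box near the table's front edge. Leave it alone. Origin: centre of its underside.
- tape_roll: Loose yellow tape roll, 92 dia x 19, lying at the left front. Leave it alone. Origin: centre of its underside.
- grease_tin: Loose tin with green lid, 69 dia x 28, standing behind the box. Leave it alone. Origin: centre of its underside.
- threadlock: Loose red bottle, 34 x 32 x 98, standing behind the box. Leave it alone. Origin: centre of its underside.
- tape_measure: Loose yellow tape measure, 36x80x62, standing behind the box. Leave it alone. Origin: centre of its underside.

How it is judged:
By the outcome, as a careful person would: the job done as asked, in the order asked, and still so for the second after the job is handed in, with the robot touching nothing.
It also fails if it takes over 48 s, if anything falls off the work surface, if the arm or the gripper's body presses on something with over 40 N, if the wrist force passes 120 N, or if a joint passes its speed limit or range.

ROBOT

A 7-joint arm with a two-finger parallel gripper is mounted at the origin on a cart in front of the work surface, level with it; the furniture and walls round the work are solid. World frame = base frame: x ahead of the robot, y to its left, z up, the work surface at z = 0. Lengths are in m, angles in degrees, forces in N, time in s.
With the tool pointing down it reaches from about 0.425 to 0.875 m from the base axis. Payload 4.7 kg.
Tool frame: the origin (TCP) lies at the very end of the fingers, on their centre line; the grasp point (between the pads) lies env.tcp_to_grasp behind it (env.tcp_to_grasp is the distance from the TCP to the grasp point, in m); z points along the fingers, x is the direction in which the jaws open and shut, and the axes are right-handed (so a half turn about z gives the same grasp; the last joint's range is limited). The gripper opens to 87 mm and grips with 3 to 60 N. Pads are 19 mm wide; open, the fingers measure 117 mm over their backs; the gripper's body (75 mm by 190 mm) begins 51 mm behind the grasp point.
Start: joints at [66.354, 18.392, -4.016, 83.108, 1.295, 78.541, -3.26], TCP at [0.269, -0.592, 0.223] pointing down, gripper open.
Joint ranges: [-163.93, 163.93], [-17.29, 119.83], [-79.2, 71.16], [3.27, 140.29], [-89.18, 269.18], [5.43, 117.66], [-154.24, 154.24]. Speed limits (degrees/s): [147.25, 147.25, 180, 180, 180, 180, 180].

INTERFACE

Orientations are given as [roll, pitch, yaw] about the fixed x, y, z axes, in that order (R = Rz(yaw) Ry(pitch) Rx(roll)).
In Python, from cell import env gives the robot as it stands. The module is installed in compiled form; this text tells all that it offers.
- The arm moves only by the tool send_rows, never from a script. Its argument "steps" is a list of rows, each a list of 3 entries, a list of its own where there are three numbers: the shift along the tool's x, y, z in m, then the turn, a rotation vector about the tool's x, y, z in rad, then the finger opening in m, from 0 to 0.087. A call has exactly 5 rows; each row is the pose to reach, as a shift and turn from the pose commanded when the call began, along the tool's axes at that moment; what a row does not reach only later rows make up. A row lasts 1/12 s, in which the tool goes at most 41.7 mm and 7.16 degrees, less where a joint would pass 70% of its speed; a pose out of reach is approached as far as the arm can. A call with a gripper value outside its range is refused whole. The fingers move at their own pace and stop on an object; "grip_force" is the grip in N (left out, the last holds). Time passes only in rows, so rows that repeat a pose let the fingers close, or fill a call up. It gives the time, the measured TCP pose, the force and the opening at its end, in the units of the state.
- env.get_obs(): the state, without advancing time (a new reading comes with each control period).
- env.read_camera(name): name is "side" or "top"; returns a dict with "pixels" (480x640x3 uint8, red, green, blue), "fx", "fy", "cx", "cy" (pixels), "k1" (the pictures are not rectified: a ray, as slopes to the right and down, at radius r is drawn at 1 + k1 r^2 times it, then the intrinsics apply), "position" and "rotation" of the camera in the world. Camera axes: x right, y up, looking along -z (the intrinsics and any distortion apply to the point x, -y, -z); pixel columns grow to the right and rows downward; lengths in m; the calibration is good to about 2 mm. A picture is of the moment at which its call begins. There is no depth.
- env.sign_off(): hands the job in, once; it reports no verdict.
The state is a dict: "time_s": time; "qpos": joint angles; "joint_velocities": joint speeds; "effort": joint torques, N m; "tool_pos": TCP position; "tool_rot": TCP orientation; "force": force on the tool from outside, world axes, zero at the start; "wrist_torque": the same for the moment, N m; "grip_width": finger opening in m.
Only numpy, scipy, OpenCV 4.12 (cv2) and the standard library are available. Lean on these libraries where they do the work, as an engineer would, in place of code of your own. Each camera call takes 0.05 s, during which the arm holds its last target.

## Working session

There is one attempt and no reset: what is moved stays moved. The work goes in short steps, Python scripts to look and compute and a tool call to move; the robot and the scene stay as the last step left them, time stands still between calls to the robot, and variables do not carry over. Pictures are saved under pics/ and viewed, and the job is handed in when it is done.

Besides the shell and the picture viewer there is one more tool, called after "Emit:" as name(argument=value, ...), one argument or row to a line, values as JSON. send_rows: Moves the arm, as the interface text tells. Its arguments: {"type":"object","properties":{"steps":{"type":"array"},"grip_force":{"type":"number"}},"required":["steps"]}

```bash
mkdir -p pics; cat > h.py <<'E'
import numpy as np, cv2
from cell import env
def grab(n,f):
    c=env.read_camera(n); cv2.imwrite('pics/'+f,c['pixels'][:,:,::-1]); 
    np.savez('pics/'+f+'.npz',**c); return c
def load(f): return dict(np.load('pics/'+f+'.npz',allow_pickle=True))
def ray(c,u,v):
    k=float(c['k1']); K=np.array([[c['fx'],0,c['cx']],[0,c['fy'],c['cy']],[0,0,1]],float)
    p=cv2.undistortPoints(np.array([[[u,v]]],float),K,np.array([k,0,0,0.]))[0,0]
    return np.array(c['rotation'])@np.array([p[0],-p[1],-1])
def pt(c,u,v,z):
    d=ray(c,u,v); o=np.array(c['position']); return o+d*(z-o[2])/d[2]
def proj(c,P):
    q=np.array(c['rotation']).T@(np.array(P,float)-np.array(c['position'])); a,b=q[0]/-q[2],-q[1]/-q[2]; s=1+float(c['k1'])*(a*a+b*b)
    return c['fx']*a*s+c['cx'], c['fy']*b*s+c['cy']
E
python3 - <<'E'
from h import *
print(env.get_obs(), env.tcp_to_grasp)
for n in('top','side'):
    c=grab(n,n+'0.png'); print(n,c['position'],c['rotation'],c['fx'],c['cx'],c['cy'],c['k1'])
E
```

```text
{'time_s': 0.0, 'qpos': array([66.35331451, 18.43939399, -4.0143833 , 83.17408051,  1.29517188,
       78.539654  , -3.25934282]), 'joint_velocities': array([ 0.01720035, -0.01940089,  0.02395075,  0.01644781,  0.109562  ,
        0.07781078, -0.02435853]), 'effort': array([-4.53743496e-04, -4.91296935e+01, -4.04207027e-01, -3.12531638e+01,
       -6.40304340e-02,  4.37263492e-02,  1.90264918e-04]), 'tool_pos': array([ 0.2687993 , -0.5912231 ,  0.22146475]), 'tool_rot': array([ 1.79993819e+02,  1.07883692e-01, -6.55439870e+01]), 'force': array([-0.45276253, -0.07157653,  1.13323206]), 'wrist_torque': array([ 0.00569828,  0.02244033, -0.05223473]), 'grip_width': 0.08716148573861389} 0.0187
top [0.49604135 0.14728126 0.9500479 ] [  3.96085719   0.60676527 -90.54105725] 503.53607612247134 327.22147244827323 238.1263740980991 -0.04713986893780627
side [ 0.39376034 -0.63996749  0.58730296] [ 57.85652625   0.71108074 -11.88115165] 579.466349418947 310.0981597479865 237.64525060084054 -0.10744926733762108
```

```bash
cat >> h.py <<'E'
from scipy.spatial.transform import Rotation as R
def _R(c): return R.from_euler('xyz',np.array(c['rotation'],float),degrees=True).as_matrix()
def ray(c,u,v):
    k=float(c['k1']); K=np.array([[c['fx'],0,c['cx']],[0,c['fy'],c['cy']],[0,0,1]],float)
    p=cv2.undistortPoints(np.array([[[u,v]]],float),K,np.array([k,0,0,0.]))[0,0]
    return _R(c)@np.array([p[0],-p[1],-1])
def proj(c,P):
    q=_R(c).T@(np.array(P,float)-np.array(c['position'])); a,b=q[0]/-q[2],-q[1]/-q[2]; s=1+float(c['k1'])*(a*a+b*b)
    return float(c['fx']*a*s+c['cx']), float(c['fy']*b*s+c['cy'])
E
```

```text
(no output)
```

View pics/top0.png

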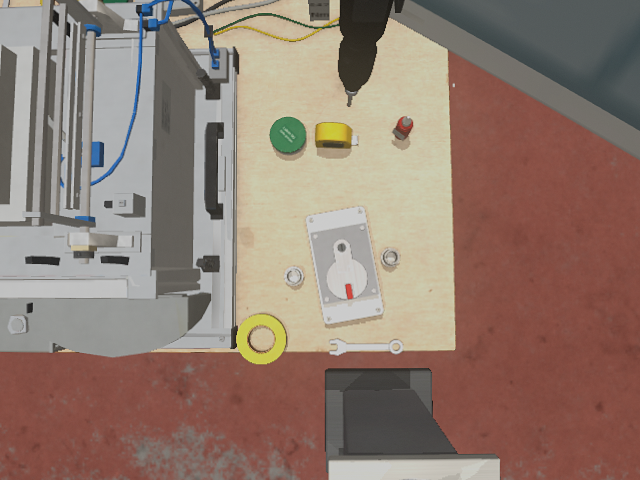

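View pics/side0.png

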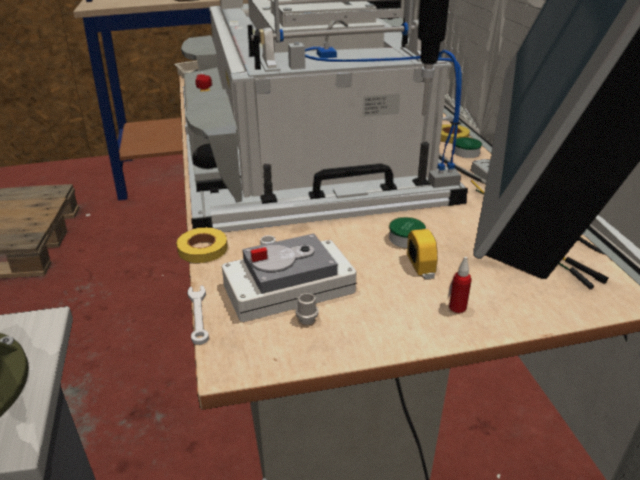

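The top view shows the box near (345,265), its pivot at about (341,247), the red rib at about (349,291), cups at (293,275) and (391,257), and the spanner at (366,346). I'll zoom in on the box.

```bash
python3 - <<'E'
from h import *
for n,(x0,y0,w,h,s) in {'top':(270,195,140,165,3.6),'side':(180,225,190,140,4)}.items():
    c=load(n+'0.png'); im=c['pixels'][y0:y0+h,x0:x0+w,::-1]
    im=cv2.resize(im,None,fx=s,fy=s,interpolation=cv2.INTER_CUBIC); cv2.imwrite(f'pics/{n}0z.png',im)
c=load('top0.png')
for nm,u,v,z in [('pivot',341,247,.0736),('rib',349,291,.0886),('c1',306.5,214,.044),('c2',363,206.5,.044),('c3',383,316,.044),('c4',326,325,.044),('cupL',293,275,.043),('cupR',391,257,.043)]: print(nm,pt(c,u,v,z).round(4))
E
```

```text
pivot [0.5411 0.1321 0.0736]
rib [0.4651 0.1196 0.0886]
c1 [0.603  0.1934 0.044 ]
c2 [0.6156 0.0909 0.044 ]
c3 [0.4185 0.058  0.044 ]
c4 [0.4035 0.1599 0.044 ]
cupL [0.4931 0.2185 0.043 ]
cupR [0.5237 0.0418 0.043 ]
```

View pics/top0z.png

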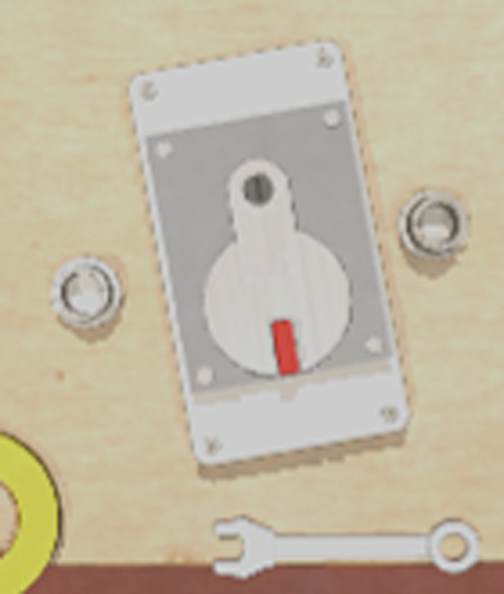

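View pics/side0z.png

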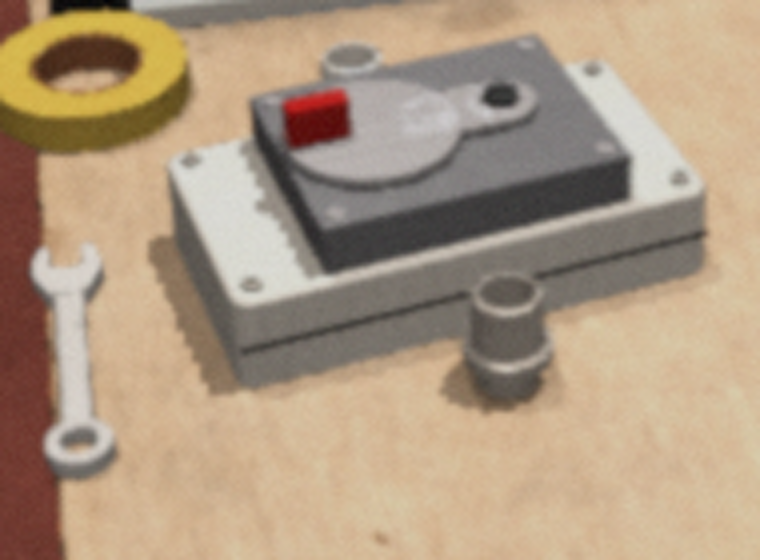

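```bash
cat >> h.py <<'E'
import json,os
def state(): return json.load(open('cmd.json'))   # x,y,z,yaw(deg) commanded
def Rt(yaw): return R.from_euler('xyz',[180,0,yaw],degrees=True)
def rows(wps):
    x,y,z,yaw=state(); out=[]
    for w in wps:
        d=Rt(yaw).inv().apply(np.array(w[:3])-[x,y,z]); out.append([[round(float(a),4) for a in d],[0,0,round(float(np.radians(yaw-w[3])),3)]])
    for o in out: print(json.dumps(o))
def commit(d,tz):
    x,y,z,yaw=state(); p=np.array([x,y,z])+Rt(yaw).apply(d); s=[*map(float,p),yaw-np.degrees(tz)]; json.dump(s,open('cmd.json','w')); print('cmd',np.round(s,4)); o=env.get_obs(); print('obs',o['time_s'],o['tool_pos'].round(4),o['tool_rot'].round(2),'F',o['force'].round(2),'q',o['qpos'].round(1))
def triang(cs,uvs):
    A=np.zeros((3,3));b=np.zeros(3)
    for c,(u,v) in zip(cs,uvs):
        d=ray(c,u,v);d/=np.linalg.norm(d);M=np.eye(3)-np.outer(d,d);A+=M;b+=M@np.array(c['position'])
    return np.linalg.solve(A,b)
def red(c,box):
    x0,y0,x1,y1=box; p=c['pixels'][y0:y1,x0:x1].astype(int); m=(p[...,0]>120)&(p[...,1]<90)&(p[...,2]<90)
    v,u=np.nonzero(m); return u.mean()+x0,v.mean()+y0,m.sum()
E
python3 - <<'E'
from h import *
json.dump([.269,-.592,.223,-65.544],open('cmd.json','w'))
t,s=load('top0.png'),load('side0.png')
rt=red(t,(330,270,370,310)); rs=red(s,(235,235,280,275)); print(rt,rs)
print('rib tri',triang([t,s],[rt[:2],rs[:2]]).round(4),'top@.0886',pt(t,rt[0],rt[1],.0886).round(4))
# pivot dark: top z 0.0736 ; zoom coords (258,189)/3.6 ; side zoom (500,96)/4
pu=(270+258/3.6,195+189/3.6); ps=(180+500/4,225+96/4)
P=triang([t,s],[pu,ps]); print('pivot tri',P.round(4), pt(t,*pu,.0736).round(4), pt(s,*ps,.0736).round(4))
for nm,u,v,z in [('spanL',335,346,.008),('spanR',397,346,.008),('threadlock',403,128,.08),('tape',261,339,.019),('measure',334,135,.062),('tin',288,135,.028)]: print(nm,pt(t,u,v,z).round(3))
# way: lift via bow
rows([(.30,-.56,.223,-58.5),(.33,-.53,.223,-51.5),(.36,-.50,.223,-44.5),(.385,-.47,.223,-37.5),(.41,-.44,.223,-30.5)])
E
```

```text
(np.float64(348.7027027027027), np.float64(291.2432432432432), np.int64(74)) (np.float64(258.1940298507463), np.float64(250.2537313432836), np.int64(67))
rib tri [0.4644 0.1201 0.0885] top@.0886 [0.4647 0.1201 0.0886]
pivot tri [0.5406 0.1309 0.0727] [0.5402 0.131  0.0736] [0.5407 0.1295 0.0736]
spanL [0.361 0.144 0.008]
spanR [0.36  0.029 0.008]
threadlock [0.749 0.021 0.08 ]
tape [0.376 0.28  0.019]
measure [0.743 0.142 0.062]
tin [0.754 0.228 0.028]
[[-0.0163, -0.0415, -0.0], [0, 0, -0.123]]
[[-0.0312, -0.0812, -0.0], [0, 0, -0.245]]
[[-0.0461, -0.1209, -0.0], [0, 0, -0.367]]
[[-0.063, -0.1561, -0.0], [0, 0, -0.489]]
[[-0.08, -0.1913, -0.0], [0, 0, -0.612]]
```

Emit:
send_rows(
  steps=[
    [[-0.016,-0.0385,0],[0,0,-0.12],0.0],
    [[-0.031,-0.077,0],[0,0,-0.24],0.0],
    [[-0.046,-0.115,0],[0,0,-0.36],0.0],
    [[-0.063,-0.153,0],[0,0,-0.48],0.0],
    [[-0.08,-0.19,0],[0,0,-0.6],0.0],
  ],
  grip_force=20,
)

```text
time_s: 0.52
tool_pos: [0.4099, -0.4383, 0.2221]
tool_rot: [-180.0, 0.0, -30.8]
force: [1.1, -1.1, 0.4]
grip_width: 0.0616
```

```bash
python3 - <<'E'
from h import *
commit([-.08,-.19,0],-.6)
rows([(.425,-.402,.21,-24),(.44,-.364,.20,-17),(.45,-.324,.19,-10),(.46,-.284,.18,-3.5),(.47,-.244,.17,2.5)])
E
```

```text
cmd [  0.4088  -0.4405   0.223  -31.1665]
obs 0.5167 [ 0.4099 -0.4383  0.2221] [-1.7999e+02  3.0000e-02 -3.0830e+01] F [ 1.09 -1.06  0.43] q [ 56.9  13.  -14.7  90.2   3.3  77.2  11. ]
[[-0.0061, -0.0413, 0.013], [0, 0, -0.125]]
[[-0.0129, -0.0816, 0.023], [0, 0, -0.247]]
[[-0.0251, -0.121, 0.033], [0, 0, -0.369]]
[[-0.0372, -0.1604, 0.043], [0, 0, -0.483]]
[[-0.0494, -0.1998, 0.053], [0, 0, -0.588]]
```

Emit:
send_rows(
  steps=[
    [[-0.006,-0.041,0.01],[0,0,-0.12],0.0],
    [[-0.013,-0.08,0.02],[0,0,-0.24],0.0],
    [[-0.025,-0.118,0.03],[0,0,-0.36],0.0],
    [[-0.037,-0.156,0.04],[0,0,-0.48],0.0],
    [[-0.05,-0.195,0.05],[0,0,-0.6],0.0],
  ],
)

```text
time_s: 0.93
tool_pos: [0.4668, -0.2462, 0.1718]
tool_rot: [180.0, 0.0, 3.5]
force: [0.6, 0.2, -0.2]
grip_width: 0.0285
```

```bash
python3 - <<'E'
from h import *
commit([-.05,-.195,.05],-.6)
rows([(.47,-.21,.165,8.5),(.47,-.17,.155,8.5),(.47,-.13,.145,8.5),(.47,-.09,.145,8.5),(.47,-.05,.145,8.5)])
E
```

```text
cmd [ 0.467  -0.2478  0.173   3.2109]
obs 0.9333 [ 0.4668 -0.2462  0.1718] [1.80e+02 3.00e-02 3.55e+00] F [ 0.58  0.17 -0.16] q [ 48.6   6.8 -25.3 103.6   3.1  70.3  26. ]
[[0.0051, -0.0376, 0.008], [0, 0, -0.092]]
[[0.0074, -0.0775, 0.018], [0, 0, -0.092]]
[[0.0096, -0.1174, 0.028], [0, 0, -0.092]]
[[0.0119, -0.1574, 0.028], [0, 0, -0.092]]
[[0.0141, -0.1973, 0.028], [0, 0, -0.092]]
```

Emit:
send_rows(
  steps=[
    [[0.005,-0.038,0.008],[0,0,-0.092],0.0],
    [[0.007,-0.077,0.018],[0,0,-0.092],0.0],
    [[0.01,-0.117,0.028],[0,0,-0.092],0.0],
    [[0.012,-0.157,0.028],[0,0,-0.092],0.0],
    [[0.014,-0.197,0.028],[0,0,-0.092],0.0],
  ],
)

```text
time_s: 1.35
tool_pos: [0.4686, -0.0488, 0.1437]
tool_rot: [-180.0, 0.1, 8.5]
force: [0.4, -0.2, -0.2]
grip_width: 0.0015
```

```bash
python3 - <<'E'
from h import *
commit([.014,-.197,.028],-.092)
rows([(.47,-.01,.14,8.5),(.4695,.03,.13,8.5),(.469,.07,.12,8.5),(.468,.094,.11,8.5),(.468,.094,.11,8.5)])
E
```

```text
cmd [ 0.4699 -0.0503  0.145   8.4821]
obs 1.35 [ 0.4686 -0.0488  0.1437] [-1.7998e+02  1.0000e-01  8.4700e+00] F [ 0.35 -0.18 -0.17] q [ 38.    1.4 -35.4 112.3   0.9  66.6  10.7]
[[0.006, -0.0399, 0.005], [0, 0, -0.0]]
[[0.0114, -0.0795, 0.015], [0, 0, -0.0]]
[[0.0168, -0.1191, 0.025], [0, 0, -0.0]]
[[0.0194, -0.143, 0.035], [0, 0, -0.0]]
[[0.0194, -0.143, 0.035], [0, 0, -0.0]]
```

Emit:
send_rows(
  steps=[
    [[0.006,-0.04,0.005],[0,0,0],0.0],
    [[0.011,-0.08,0.015],[0,0,0],0.0],
    [[0.017,-0.119,0.025],[0,0,0],0.0],
    [[0.019,-0.143,0.035],[0,0,0],0.0],
    [[0.019,-0.143,0.035],[0,0,0],0.0],
  ],
)

```text
time_s: 1.77
tool_pos: [0.4651, 0.1, 0.1082]
tool_rot: [-179.8, 0.1, 9.0]
force: [-0.3, 0.8, -0.3]
grip_width: 0.0003
```

```bash
python3 - <<'E'
from h import *
commit([.019,-.143,.035],0)
t,s=grab('top','top1.png'),grab('side','side1.png')
cv2.imwrite('pics/m1.png',np.hstack([cv2.resize(c['pixels'][y:y+150,x:x+130,::-1],None,fx=3,fy=3,interpolation=cv2.INTER_CUBIC) for c,x,y in((t,280,200),(s,200,170))]))
E
```

```text
cmd [0.4676 0.0939 0.11   8.4821]
obs 1.7667 [0.4651 0.1    0.1082] [-1.7983e+02  1.4000e-01  9.0100e+00] F [-0.28  0.75 -0.28] q [ 27.6   5.4 -44.2 113.8   4.   62.5  -9.3]
```

View pics/m1.png

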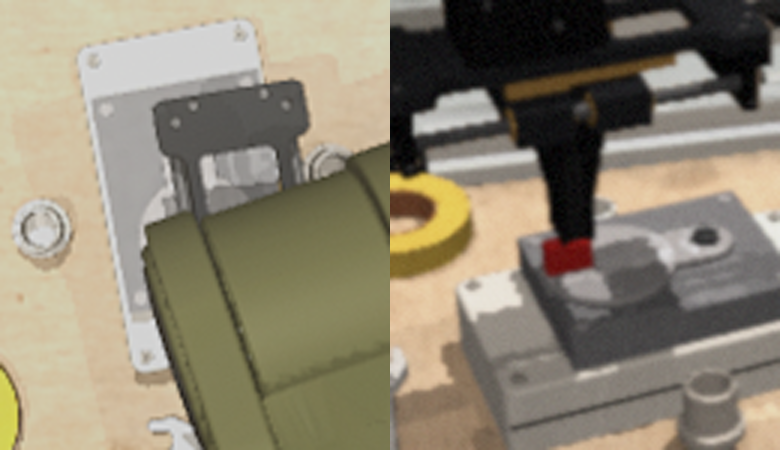

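The top view is mostly hidden by the arm. In the side view the fingers are just above and beside the red rib. I'll settle slightly further right, then descend.

Emit:
send_rows(
  steps=[
    [[0,0.002,0],[0,0,0],0.0],
    [[0,0.002,0.0],[0,0,0],0.0],
    [[0,0.002,0.01],[0,0,0],0.0],
    [[0,0.002,0.022],[0,0,0],0.0],
    [[0,0.002,0.033],[0,0,0],0.0],
  ],
)

```text
time_s: 2.28
tool_pos: [0.4677, 0.0906, 0.0754]
tool_rot: [180.0, 0.0, 8.4]
force: [-0.1, -1.3, 0.3]
grip_width: 0.0007
```

```bash
python3 - <<'E'
from h import *
commit([0,.002,.033],0)
E
```

```text
cmd [0.4679 0.0919 0.077  8.4821]
obs 2.2833 [0.4677 0.0906 0.0754] [1.7997e+02 2.0000e-02 8.3800e+00] F [-0.1  -1.27  0.27] q [ 27.2   8.1 -43.5 115.7   6.6  58.6 -11. ]
```

Emit:
send_rows(
  steps=[
    [[0,0,0],[0,0,0],0.0],
    [[0,0,0],[0,0,0],0.0],
    [[0,0,0],[0,0,0],0.0],
    [[0,0,0],[0,0,0],0.0],
    [[0,0,0],[0,0,0],0.0],
  ],
)

```text
time_s: 2.7
tool_pos: [0.4683, 0.0918, 0.0771]
tool_rot: [180.0, -0.1, 8.5]
force: [0.2, -0.0, -0.8]
grip_width: 0.0004
```

```bash
python3 - <<'E'
from h import *
commit([0,0,0],0)
s=grab('side','side2.png')
cv2.imwrite('pics/m2.png',cv2.resize(s['pixels'][200:330,200:370,::-1],None,fx=4,fy=4,interpolation=cv2.INTER_CUBIC))
E
```

```text
cmd [0.4679 0.0919 0.077  8.4821]
obs 2.7 [0.4683 0.0918 0.0771] [ 1.7999e+02 -5.0000e-02  8.4900e+00] F [ 0.17 -0.05 -0.84] q [ 27.2   8.  -43.6 115.5   6.5  58.7 -11. ]
```

View pics/m2.png

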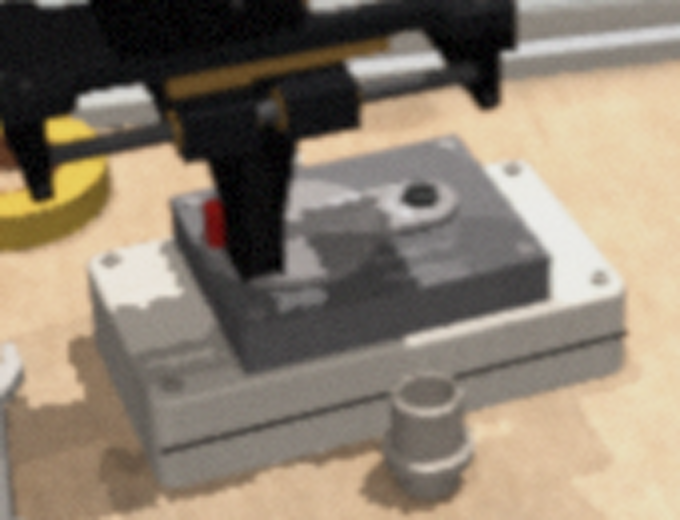

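Settled beside the rib with no contact. The fingers are at zoom pixel (262,240), right of the rib at (214,222). Now I'll feel toward the box's +y, gently.

Emit:
send_rows(
  steps=[
    [[0,-0.002,0],[0,0,0],0.0],
    [[0,-0.004,0],[0,0,0],0.0],
    [[0,-0.006,0],[0,0,0],0.0],
    [[0,-0.008,0],[0,0,0],0.0],
    [[0,-0.009,0],[0,0,0],0.0],
  ],
)

```text
time_s: 3.17
tool_pos: [0.4665, 0.101, 0.0767]
tool_rot: [-180.0, -0.0, 8.5]
force: [-0.0, 0.3, 0.5]
grip_width: 0.0006
```

Emit:
send_rows(
  steps=[
    [[0,-0.0005,0],[0,0,0],0.0],
    [[0,-0.001,0],[0,0,0],0.0],
    [[0,-0.0015,0],[0,0,0],0.0],
    [[0,-0.002,0],[0,0,0],0.0],
    [[0,-0.0025,0],[0,0,0],0.0],
  ],
)

```text
time_s: 3.58
tool_pos: [0.4662, 0.103, 0.0767]
tool_rot: [180.0, -0.0, 8.5]
force: [-0.7, -1.2, 0.7]
grip_width: 0.0007
```

Emit:
send_rows(
  steps=[
    [[0,-0.0005,0],[0,0,0],0.0],
    [[0,-0.001,0],[0,0,0],0.0],
    [[0,-0.0015,0],[0,0,0],0.0],
    [[0,-0.002,0],[0,0,0],0.0],
    [[0,-0.0025,0],[0,0,0],0.0],
  ],
)

```text
time_s: 4.0
tool_pos: [0.4659, 0.1047, 0.0767]
tool_rot: [179.9, 0.0, 8.5]
force: [0.2, -2.0, 0.8]
grip_width: 0.0003
```

```bash
python3 - <<'E'
from h import *
commit([0,-.014,0],0)
E
```

```text
cmd [0.4658 0.1058 0.077  8.4821]
obs 4.0 [0.4659 0.1047 0.0767] [1.7994e+02 1.0000e-02 8.4600e+00] F [ 0.19 -1.97  0.85] q [ 26.1   8.3 -44.1 115.4   6.8  58.8 -12.8]
```

Emit:
send_rows(
  steps=[
    [[0,-0.0004,0],[0,0,0],0.0],
    [[0,-0.0008,0],[0,0,0],0.0],
    [[0,-0.0012,0],[0,0,0],0.0],
    [[0,-0.0016,0],[0,0,0],0.0],
    [[0,-0.002,0],[0,0,0],0.0],
  ],
)

```text
time_s: 4.42
tool_pos: [0.4654, 0.1072, 0.0766]
tool_rot: [180.0, 0.0, 8.5]
force: [-1.2, -2.6, 1.3]
grip_width: 0.0005
```

Emit:
send_rows(
  steps=[
    [[0,-0.0004,0],[0,0,0],0.0],
    [[0,-0.0008,0],[0,0,0],0.0],
    [[0,-0.0012,0],[0,0,0],0.0],
    [[0,-0.0016,0],[0,0,0],0.0],
    [[0,-0.002,0],[0,0,0],0.0],
  ],
)

```text
time_s: 4.83
tool_pos: [0.465, 0.1094, 0.0766]
tool_rot: [180.0, 0.0, 8.5]
force: [-1.3, -3.2, 0.9]
grip_width: 0.0004
```

```bash
python3 - <<'E'
from h import *
commit([0,-.004,0],0)
E
```

```text
cmd [0.4653 0.1098 0.077  8.4821]
obs 4.8333 [0.465  0.1094 0.0766] [1.7999e+02 2.0000e-02 8.4800e+00] F [-1.31 -3.16  0.91] q [ 25.7   8.4 -44.3 115.4   6.8  58.8 -13.4]
```

Emit:
send_rows(
  steps=[
    [[0,-0.0004,0],[0,0,0],0.0],
    [[0,-0.0008,0],[0,0,0],0.0],
    [[0,-0.0012,0],[0,0,0],0.0],
    [[0,-0.0016,0],[0,0,0],0.0],
    [[0,-0.002,0],[0,0,0],0.0],
  ],
)

```text
time_s: 5.25
tool_pos: [0.4648, 0.1111, 0.0766]
tool_rot: [180.0, 0.0, 8.5]
force: [-2.2, -2.6, 1.0]
grip_width: 0.0005
```

```bash
python3 - <<'E'
from h import *
commit([0,-.002,0],0)
E
```

```text
cmd [0.465  0.1117 0.077  8.4821]
obs 5.25 [0.4648 0.1111 0.0766] [1.7997e+02 2.0000e-02 8.4800e+00] F [-2.23 -2.59  0.98] q [ 25.6   8.4 -44.4 115.4   6.9  58.8 -13.6]
```

Emit:
send_rows(
  steps=[
    [[0,-0.0004,0],[0,0,0],0.0],
    [[0,-0.0008,0],[0,0,0],0.0],
    [[0,-0.0012,0],[0,0,0],0.0],
    [[0,-0.0016,0],[0,0,0],0.0],
    [[0,-0.002,0],[0,0,0],0.0],
  ],
)

```text
time_s: 5.67
tool_pos: [0.4647, 0.1121, 0.0766]
tool_rot: [179.9, 0.0, 8.4]
force: [-0.6, -6.6, 1.6]
grip_width: 0.0006
```

```bash
python3 - <<'E'
from h import *
commit([0,-.002,0],0)
s=grab('side','side3.png'); rs=red(s,(225,225,290,275)); print(rs, pt(s,rs[0],rs[1],.0825).round(4))
E
```

```text
cmd [0.4647 0.1137 0.077  8.4821]
obs 5.6667 [0.4647 0.1121 0.0766] [1.799e+02 3.000e-02 8.440e+00] F [-0.59 -6.61  1.55] q [ 25.4   8.4 -44.5 115.4   7.   58.8 -13.9]
(np.float64(nan), np.float64(nan), np.int64(0)) [nan nan nan]h.py:42: RuntimeWarning: Mean of empty slice.
  v,u=np.nonzero(m); return u.mean()+x0,v.mean()+y0,m.sum()
  ret = ret.dtype.type(ret / rcount)
```

Emit:
send_rows(
  steps=[
    [[0,0,0],[0,0,0],0.0],
    [[0,0,0],[0,0,0],0.0],
    [[0,-0.0003,0],[0,0,0],0.0],
    [[0,-0.0003,0],[0,0,0],0.0],
    [[0,-0.0003,0],[0,0,0],0.0],
  ],
)

```text
time_s: 6.13
tool_pos: [0.4646, 0.1122, 0.0766]
tool_rot: [179.9, 0.0, 8.4]
force: [-0.5, -6.4, 0.8]
grip_width: 0.0002
```

```bash
python3 - <<'E'
from h import *
commit([0,-.0003,0],0)
x,y,z,yw=state()
print(np.cos(np.radians(8.5)))
E
```

```text
cmd [0.4646 0.114  0.077  8.4821]
obs 6.1333 [0.4646 0.1122 0.0766] [1.7989e+02 3.0000e-02 8.4300e+00] F [-0.46 -6.35  0.85] q [ 25.4   8.4 -44.5 115.4   7.   58.8 -14. ]
0.9890158633619168
```

Motion stopped at about 8 mm (0.1 rad) with 6.5 N, well above the friction, so the left side (box +y) is blocked. I'll back off, lift over the rib and push from its left side.

Emit:
send_rows(
  steps=[
    [[0,0.004,0],[0,0,0],0.0],
    [[0,0.008,0],[0,0,0],0.0],
    [[0,0.008,-0.012],[0,0,0],0.0],
    [[0,0.008,-0.024],[0,0,0],0.0],
    [[0,0.008,-0.036],[0,0,0],0.0],
  ],
)

```text
time_s: 6.55
tool_pos: [0.4661, 0.1067, 0.1143]
tool_rot: [-180.0, -0.1, 8.5]
force: [-0.5, 1.2, 0.4]
grip_width: 0.0004
```

Emit:
send_rows(
  steps=[
    [[0.001,-0.006,0],[0,0,0],0.0],
    [[0.002,-0.02,0],[0,0,0],0.0],
    [[0.003,-0.034,0],[0,0,0],0.0],
    [[0.004,-0.046,0],[0,0,0],0.0],
    [[0.004,-0.05,0],[0,0,0],0.0],
  ],
)

```text
time_s: 6.97
tool_pos: [0.4622, 0.1588, 0.1134]
tool_rot: [-179.9, -0.1, 8.7]
force: [0.1, -0.1, 0.5]
grip_width: 0.0002
```

Emit:
send_rows(
  steps=[
    [[0,0,0],[0,0,0],0.0],
    [[0,0,0],[0,0,0],0.0],
    [[0,0,0.012],[0,0,0],0.0],
    [[0,0,0.024],[0,0,0],0.0],
    [[0,0,0.036],[0,0,0],0.0],
  ],
)

```text
time_s: 7.38
tool_pos: [0.4621, 0.1548, 0.0751]
tool_rot: [180.0, 0.0, 8.4]
force: [-1.0, 0.3, 0.3]
grip_width: 0.0002
```

```bash
python3 - <<'E'
from h import *
commit([0.004,-.042,0],0)
s=grab('side','side4.png')
cv2.imwrite('pics/m4.png',cv2.resize(s['pixels'][200:330,200:370,::-1],None,fx=4,fy=4,interpolation=cv2.INTER_CUBIC))
E
```

```text
cmd [0.4624 0.1561 0.077  8.4821]
obs 7.3833 [0.4621 0.1548 0.0751] [1.7996e+02 4.0000e-02 8.4100e+00] F [-1.01  0.28  0.27] q [ 21.8  10.3 -46.3 114.2   8.7  59.  -20.2]
```

View pics/m4.png

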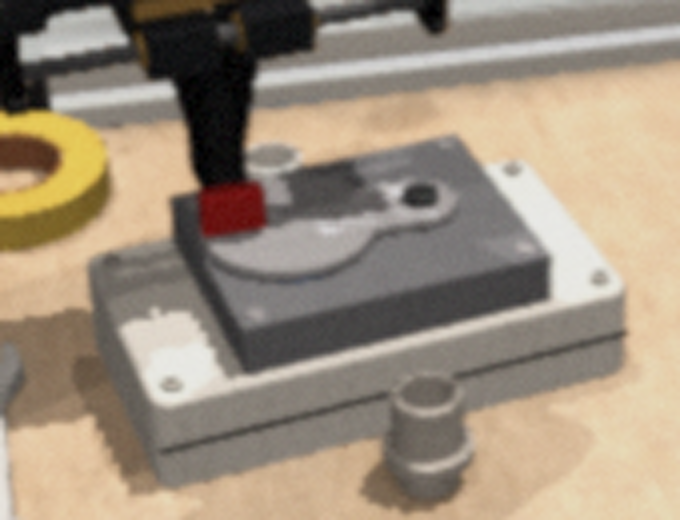

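The fingers stand behind the rib (zoom pixel (232,208)) in free space. Now I'll push along the arc toward the box's -y.

```bash
cat >> h.py <<'E'
def arc(th,r=.077,off=.0155,P=(.5404,.1308),b=8.5,z=.077):
    p=R.from_euler('z',b+np.degrees(th),degrees=True).apply([-r,off,0]); return (P[0]+p[0],P[1]+p[1],z,b+np.degrees(th))
E
python3 - <<'E'
from h import *
print(arc(-.1),arc(0))
rows([arc(t) for t in(-.1,-.07,-.03,.01,.05)])
E
```

```text
(np.float64(0.46274081662029753), np.float64(0.142560154624738), 0.077, np.float64(2.770422048691767)) (np.float64(0.4619547326486234), np.float64(0.1347484212251297), 0.077, np.float64(8.5))
[[-0.0016, 0.0135, -0.0], [0, 0, 0.1]]
[[-0.0023, 0.0157, -0.0], [0, 0, 0.07]]
[[-0.0031, 0.0188, -0.0], [0, 0, 0.03]]
[[-0.0037, 0.0219, -0.0], [0, 0, -0.01]]
[[-0.0043, 0.025, -0.0], [0, 0, -0.05]]
```

Emit:
send_rows(
  steps=[
    [[-0.001,0.004,0],[0,0,0.04],0.0],
    [[-0.001,0.008,0],[0,0,0.08],0.0],
    [[-0.002,0.011,0],[0,0,0.1],0.0],
    [[-0.002,0.0135,0],[0,0,0.1],0.0],
    [[-0.002,0.0157,0],[0,0,0.07],0.0],
  ],
)

```text
time_s: 7.85
tool_pos: [0.4614, 0.1405, 0.0759]
tool_rot: [-179.9, 0.1, 4.5]
force: [-2.2, 1.2, -1.2]
grip_width: 0.0002
```

```bash
python3 - <<'E'
from h import *
commit([-0.002,.0157,0],0.07)
rows([arc(t) for t in(-.05,-.03,-.01,.01,.03)])
E
```

```text
cmd [0.4627 0.1403 0.077  4.4714]
obs 7.85 [0.4614 0.1405 0.0759] [-1.7993e+02  1.4000e-01  4.5400e+00] F [-2.24  1.24 -1.19] q [ 22.9   9.4 -45.4 114.7   7.7  59.  -21.6]
[[-0.0006, 0.0016, -0.0], [0, 0, -0.02]]
[[-0.0009, 0.0032, -0.0], [0, 0, -0.04]]
[[-0.0011, 0.0047, -0.0], [0, 0, -0.06]]
[[-0.0013, 0.0063, -0.0], [0, 0, -0.08]]
[[-0.0015, 0.0078, -0.0], [0, 0, -0.1]]
```

Emit:
send_rows(
  steps=[
    [[-0.0006,0.0016,0],[0,0,-0.02],0.0],
    [[-0.0009,0.0032,0],[0,0,-0.04],0.0],
    [[-0.0011,0.0047,0],[0,0,-0.06],0.0],
    [[-0.0013,0.0063,0],[0,0,-0.08],0.0],
    [[-0.0015,0.0078,0],[0,0,-0.1],0.0],
  ],
)

```text
time_s: 8.27
tool_pos: [0.4614, 0.132, 0.0765]
tool_rot: [-180.0, 0.0, 10.3]
force: [-0.8, 1.9, -2.4]
grip_width: 0.0007
```

```bash
python3 - <<'E'
from h import *
commit([-0.0015,.0078,0],-.1)
rows([arc(t) for t in(.06,.09,.12,.15,.18)])
E
```

```text
cmd [ 0.4618  0.1324  0.077  10.201 ]
obs 8.2667 [0.4614 0.132  0.0765] [-1.7999e+02  4.0000e-02  1.0320e+01] F [-0.8   1.88 -2.41] q [ 24.2   8.9 -45.8 115.1   7.5  58.9 -14.8]
[[-0.0004, 0.0023, -0.0], [0, 0, -0.03]]
[[-0.0008, 0.0047, -0.0], [0, 0, -0.06]]
[[-0.001, 0.007, -0.0], [0, 0, -0.09]]
[[-0.0013, 0.0094, -0.0], [0, 0, -0.12]]
[[-0.0014, 0.0117, -0.0], [0, 0, -0.15]]
```

Emit:
send_rows(
  steps=[
    [[-0.0004,0.0023,0],[0,0,-0.03],0.0],
    [[-0.0008,0.0047,0],[0,0,-0.06],0.0],
    [[-0.001,0.007,0],[0,0,-0.09],0.0],
    [[-0.0013,0.0094,0],[0,0,-0.12],0.0],
    [[-0.0014,0.0117,0],[0,0,-0.15],0.0],
  ],
)

```text
time_s: 8.68
tool_pos: [0.4624, 0.1201, 0.0766]
tool_rot: [180.0, 0.0, 18.9]
force: [-1.1, 2.5, -2.3]
grip_width: 0.0003
```

```bash
python3 - <<'E'
from h import *
commit([-0.0014,.0117,0],-.15)
rows([arc(t) for t in(.23,.28,.33,.38,.43)])
E
```

```text
cmd [ 0.4625  0.1207  0.077  18.7954]
obs 8.6833 [0.4624 0.1201 0.0766] [179.99   0.    18.93] F [-1.06  2.48 -2.3 ] q [ 26.1   8.6 -46.2 115.4   7.3  58.8  -4.6]
[[-0.0007, 0.0039, -0.0], [0, 0, -0.05]]
[[-0.0012, 0.0078, -0.0], [0, 0, -0.1]]
[[-0.0015, 0.0117, -0.0], [0, 0, -0.15]]
[[-0.0016, 0.0156, -0.0], [0, 0, -0.2]]
[[-0.0014, 0.0195, -0.0], [0, 0, -0.25]]
```

Emit:
send_rows(
  steps=[
    [[-0.0007,0.0039,0],[0,0,-0.05],0.0],
    [[-0.0012,0.0078,0],[0,0,-0.1],0.0],
    [[-0.0015,0.0117,0],[0,0,-0.15],0.0],
    [[-0.0016,0.0156,0],[0,0,-0.2],0.0],
    [[-0.0014,0.0195,0],[0,0,-0.25],0.0],
  ],
)

```text
time_s: 9.1
tool_pos: [0.4676, 0.1013, 0.0767]
tool_rot: [180.0, -0.0, 33.3]
force: [-1.0, 3.5, -1.6]
grip_width: 0.0006
```

```bash
python3 - <<'E'
from h import *
commit([-0.0014,.0195,0],-.25)
rows([arc(t) for t in(.48,.53,.58,.63,.68)])
E
```

```text
cmd [ 0.4675  0.1017  0.077  33.1193]
obs 9.1 [0.4676 0.1013 0.0767] [ 1.7999e+02 -3.0000e-02  3.3320e+01] F [-1.03  3.45 -1.63] q [ 29.    8.8 -46.8 115.3   7.5  58.9  12. ]
[[-0.0007, 0.0039, -0.0], [0, 0, -0.05]]
[[-0.0012, 0.0078, -0.0], [0, 0, -0.1]]
[[-0.0015, 0.0117, -0.0], [0, 0, -0.15]]
[[-0.0016, 0.0156, -0.0], [0, 0, -0.2]]
[[-0.0015, 0.0196, -0.0], [0, 0, -0.25]]
```

Emit:
send_rows(
  steps=[
    [[-0.0007,0.0039,0],[0,0,-0.05],0.0],
    [[-0.0012,0.0078,0],[0,0,-0.1],0.0],
    [[-0.0015,0.0117,0],[0,0,-0.15],0.0],
    [[-0.0016,0.0156,0],[0,0,-0.2],0.0],
    [[-0.0015,0.0196,0],[0,0,-0.25],0.0],
  ],
)

```text
time_s: 9.52
tool_pos: [0.4772, 0.0842, 0.0769]
tool_rot: [180.0, -0.0, 47.6]
force: [-0.2, 3.6, -1.3]
grip_width: 0.0005
```

```bash
python3 - <<'E'
from h import *
commit([-0.0015,.0196,0],-.25)
rows([arc(t) for t in(.73,.78,.83,.88,.93)])
s=grab('side','side5.png')
cv2.imwrite('pics/m5.png',cv2.resize(s['pixels'][150:330,180:400,::-1],None,fx=3,fy=3,interpolation=cv2.INTER_CUBIC))
E
```

```text
cmd [ 0.4769  0.0845  0.077  47.4433]
obs 9.5167 [0.4772 0.0842 0.0769] [ 1.7998e+02 -4.0000e-02  4.7640e+01] F [-0.21  3.61 -1.26] q [ 31.5   9.8 -47.5 114.5   8.4  59.1  27.8]
[[-0.0007, 0.0038, -0.0], [0, 0, -0.05]]
[[-0.0011, 0.0077, -0.0], [0, 0, -0.1]]
[[-0.0014, 0.0116, -0.0], [0, 0, -0.15]]
[[-0.0015, 0.0156, -0.0], [0, 0, -0.2]]
[[-0.0014, 0.0195, -0.0], [0, 0, -0.25]]
```

View pics/m5.png

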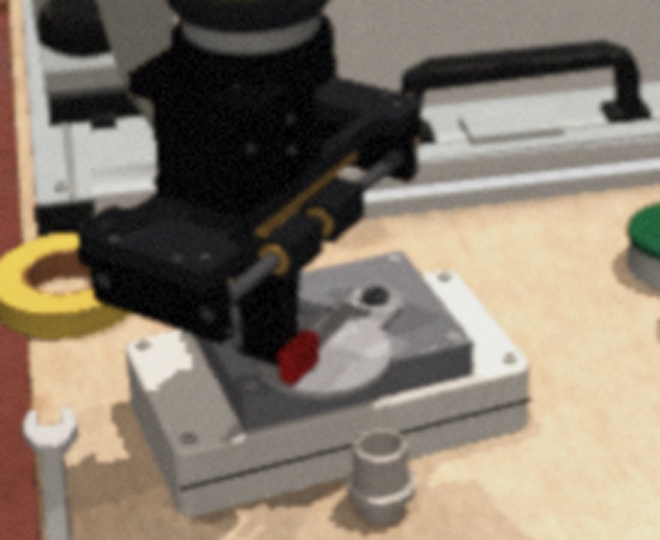

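The cover is swinging right freely, with the rib at zoom pixel (299,357) ahead of the fingers and the cups untouched. I'll carry on.

Emit:
send_rows(
  steps=[
    [[-0.0007,0.0038,0],[0,0,-0.05],0.0],
    [[-0.0011,0.0077,0],[0,0,-0.1],0.0],
    [[-0.0014,0.0116,0],[0,0,-0.15],0.0],
    [[-0.0015,0.0156,0],[0,0,-0.2],0.0],
    [[-0.0014,0.0195,0],[0,0,-0.25],0.0],
  ],
)

```text
time_s: 9.98
tool_pos: [0.4904, 0.0701, 0.0769]
tool_rot: [180.0, -0.0, 61.9]
force: [-0.9, 2.9, -0.1]
grip_width: 0.0002
```

```bash
python3 - <<'E'
from h import *
commit([-0.0014,.0195,0],-.25)
rows([arc(t) for t in(.98,1.03,1.08,1.13,1.18)])
E
```

```text
cmd [ 0.4903  0.0703  0.077  61.7672]
obs 9.9833 [0.4904 0.0701 0.0769] [ 1.7999e+02 -1.0000e-02  6.1900e+01] F [-0.9   2.89 -0.11] q [ 33.6  11.7 -48.3 113.   10.1  59.5  42.6]
[[-0.0007, 0.0039, -0.0], [0, 0, -0.05]]
[[-0.0012, 0.0078, -0.0], [0, 0, -0.1]]
[[-0.0015, 0.0117, -0.0], [0, 0, -0.15]]
[[-0.0016, 0.0156, -0.0], [0, 0, -0.2]]
[[-0.0015, 0.0195, -0.0], [0, 0, -0.25]]
```

Emit:
send_rows(
  steps=[
    [[-0.0007,0.0039,0],[0,0,-0.05],0.0],
    [[-0.0012,0.0078,0],[0,0,-0.1],0.0],
    [[-0.0015,0.0117,0],[0,0,-0.15],0.0],
    [[-0.0016,0.0156,0],[0,0,-0.2],0.0],
    [[-0.0015,0.0195,0],[0,0,-0.25],0.0],
  ],
)

```text
time_s: 10.4
tool_pos: [0.5067, 0.0594, 0.0768]
tool_rot: [-180.0, 0.0, 76.2]
force: [-1.3, 2.4, 0.7]
grip_width: 0.0002
```

```bash
python3 - <<'E'
from h import *
commit([-0.0015,.0195,0],-.25)
rows([arc(t) for t in(1.23,1.28,1.33,1.38,1.42)])
E
```

```text
cmd [5.06800e-01 5.97000e-02 7.70000e-02 7.60912e+01]
obs 10.4 [0.5067 0.0594 0.0768] [-1.7998e+02  2.0000e-02  7.6210e+01] F [-1.31  2.4   0.72] q [ 35.2  14.2 -49.4 111.1  12.4  60.2  56.6]
[[-0.0006, 0.0039, -0.0], [0, 0, -0.05]]
[[-0.0011, 0.0078, -0.0], [0, 0, -0.1]]
[[-0.0014, 0.0117, -0.0], [0, 0, -0.15]]
[[-0.0015, 0.0156, -0.0], [0, 0, -0.2]]
[[-0.0014, 0.0188, -0.0], [0, 0, -0.24]]
```

Emit:
send_rows(
  steps=[
    [[-0.0006,0.0039,0],[0,0,-0.05],0.0],
    [[-0.0011,0.0078,0],[0,0,-0.1],0.0],
    [[-0.0014,0.0117,0],[0,0,-0.15],0.0],
    [[-0.0015,0.0156,0],[0,0,-0.2],0.0],
    [[-0.0014,0.0188,0],[0,0,-0.24],0.0],
  ],
)

```text
time_s: 10.82
tool_pos: [0.5246, 0.053, 0.0768]
tool_rot: [-180.0, 0.0, 89.9]
force: [-2.1, 1.1, 0.4]
grip_width: 0.0006
```

```bash
python3 - <<'E'
from h import *
commit([-0.0014,.0188,0],-.24)
rows([arc(t) for t in(1.44,1.46,1.48,1.5,1.51)])
s=grab('side','side6.png');t=grab('top','top6.png')
cv2.imwrite('pics/m6.png',np.hstack([cv2.resize(c['pixels'][y:y+160,x:x+130,::-1],None,fx=3,fy=3,interpolation=cv2.INTER_CUBIC) for c,x,y in((t,280,190),(s,220,170))]))
E
```

```text
cmd [5.24700e-01 5.39000e-02 7.70000e-02 8.98422e+01]
obs 10.8167 [0.5246 0.053  0.0768] [-1.7997e+02  4.0000e-02  8.9930e+01] F [-2.09  1.13  0.36] q [ 36.2  17.2 -50.7 108.8  15.2  61.1  69.3]
[[-0.0003, 0.0015, -0.0], [0, 0, -0.02]]
[[-0.0006, 0.0031, -0.0], [0, 0, -0.04]]
[[-0.0008, 0.0046, -0.0], [0, 0, -0.06]]
[[-0.001, 0.0062, -0.0], [0, 0, -0.08]]
[[-0.0011, 0.007, -0.0], [0, 0, -0.09]]
```

View pics/m6.png

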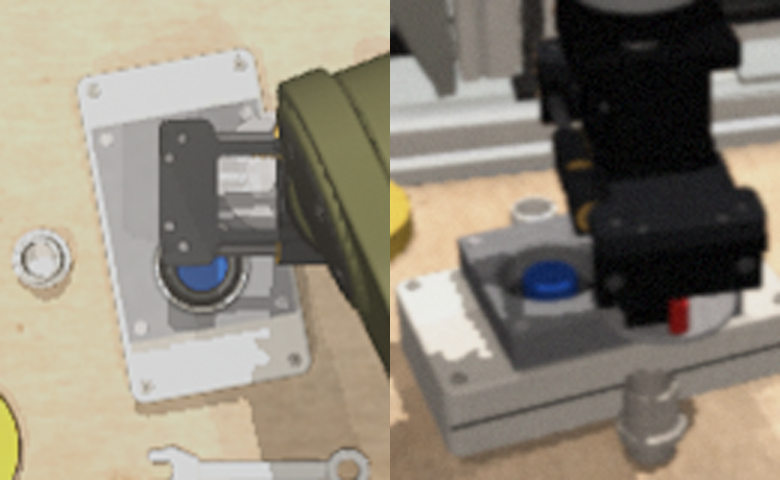

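The port and blue button are exposed (top picture (205,270), side (550,280)), and the cover is at about 1.42 rad. I'll push a little further for margin.

Emit:
send_rows(
  steps=[
    [[-0.0003,0.0015,0],[0,0,-0.02],0.0],
    [[-0.0006,0.0031,0],[0,0,-0.04],0.0],
    [[-0.0008,0.0046,0],[0,0,-0.06],0.0],
    [[-0.001,0.0062,0],[0,0,-0.08],0.0],
    [[-0.0011,0.007,0],[0,0,-0.09],0.0],
  ],
)

```text
time_s: 11.33
tool_pos: [0.5319, 0.0517, 0.0767]
tool_rot: [-180.0, 0.1, 95.1]
force: [-1.9, -1.3, 1.0]
grip_width: 0.0002
```

```bash
python3 - <<'E'
from h import *
commit([-0.0011,.007,0],-.09)
E
```

```text
cmd [5.31700e-01 5.27000e-02 7.70000e-02 9.49988e+01]
obs 11.3333 [0.5319 0.0517 0.0767] [-1.7999e+02  6.0000e-02  9.5050e+01] F [-1.88 -1.26  1.02] q [ 36.5  18.4 -51.2 107.8  16.3  61.4  73.9]
```

Emit:
send_rows(
  steps=[
    [[0,-0.003,0],[0,0,0],0.0],
    [[0,-0.007,0],[0,0,0],0.0],
    [[0,-0.01,-0.01],[0,0,0],0.0],
    [[0,-0.01,-0.024],[0,0,0],0.0],
    [[0,-0.01,-0.04],[0,0,0],0.0],
  ],
)

```text
time_s: 11.75
tool_pos: [0.5209, 0.0518, 0.1173]
tool_rot: [-180.0, -0.0, 95.0]
force: [-0.1, 0.1, -0.1]
grip_width: 0.0003
```

```bash
python3 - <<'E'
from h import *
commit([0,-.01,-.04],0)
s=grab('side','side7.png');t=grab('top','top7.png')
cv2.imwrite('pics/m7.png',np.hstack([cv2.resize(c['pixels'][y:y+160,x:x+130,::-1],None,fx=3,fy=3,interpolation=cv2.INTER_CUBIC) for c,x,y in((t,280,190),(s,220,170))]))
def blue(c,b):
    x0,y0,x1,y1=b; p=c['pixels'][y0:y1,x0:x1].astype(int); m=(p[...,2]>p[...,0]+50)&(p[...,2]>90); v,u=np.nonzero(m); return u.mean()+x0,v.mean()+y0,m.sum(),u.min()+x0,u.max()+x0,v.min()+y0,v.max()+y0
bs=blue(s,(220,220,330,300)); bt=blue(t,(310,250,380,310)); print(bs,bt)
print(pt(s,bs[0],bs[1],.061).round(4),pt(t,bt[0],bt[1],.061).round(4))
B=[.5404-.055*np.cos(np.radians(8.5)),.1308-.055*np.sin(np.radians(8.5)),.061];print(B,proj(s,B),proj(t,B))
rows([(.51,.085,.117,88),(.495,.108,.117,82),(.487,.12,.117,78),(.486,.1227,.11,78),(.486,.1227,.10,78)])
E
```

```text
cmd [5.21800e-01 5.19000e-02 1.17000e-01 9.49988e+01]
obs 11.75 [0.5209 0.0518 0.1173] [-179.96   -0.     95.03] F [-0.06  0.1  -0.11] q [ 39.2  13.8 -53.  107.   12.1  65.2  76.9]
(np.float64(274.02777777777777), np.float64(263.77777777777777), np.int64(36), np.int64(267), np.int64(279), np.int64(259), np.int64(266)) (np.float64(347.0), np.float64(286.0), np.int64(5), np.int64(345), np.int64(349), np.int64(286), np.int64(286))
[0.4876 0.1173 0.061 ] [0.473  0.1221 0.061 ]
[np.float64(0.4860041275150946), np.float64(0.12267048238787141), 0.061] (272.54317131341224, 262.0529123776623) (346.6057046065889, 278.5620603081636)
[[0.034, -0.0088, -0.0], [0, 0, 0.122]]
[[0.0582, -0.0218, -0.0], [0, 0, 0.227]]
[[0.0709, -0.0287, -0.0], [0, 0, 0.297]]
[[0.0737, -0.0295, 0.007], [0, 0, 0.297]]
[[0.0737, -0.0295, 0.017], [0, 0, 0.297]]
```

View pics/m7.png

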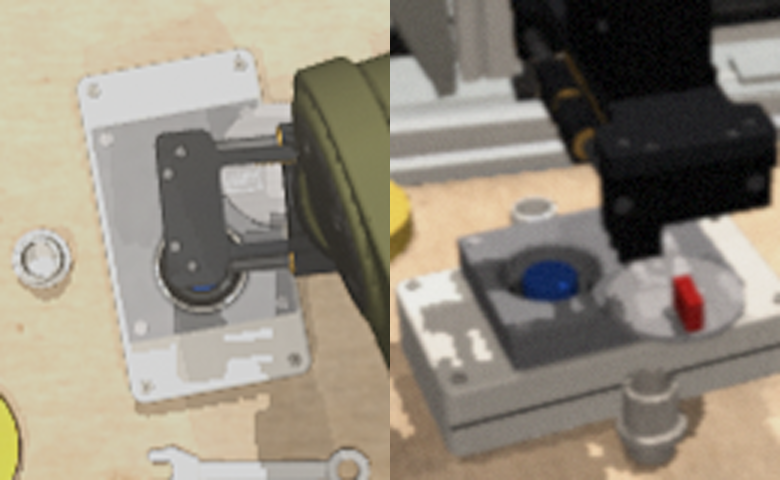

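The cover stands well clear of the port. The predicted button centre projects onto the observed one in the side view within about 1 px. Moving above the button.

Emit:
send_rows(
  steps=[
    [[0.028,-0.008,0],[0,0,0.12],0.0],
    [[0.05,-0.018,0],[0,0,0.22],0.0],
    [[0.066,-0.026,0],[0,0,0.3],0.0],
    [[0.073,-0.0295,0],[0,0,0.3],0.0],
    [[0.0737,-0.0295,0.006],[0,0,0.3],0.0],
  ],
)

```text
time_s: 12.27
tool_pos: [0.4857, 0.1242, 0.1115]
tool_rot: [179.9, 0.0, 78.1]
force: [0.9, 0.2, 0.2]
grip_width: 0.0009
```

Emit:
send_rows(
  steps=[
    [[0,0,0],[0,0,0],0.0],
    [[0,0,0.008],[0,0,0],0.0],
    [[0,0,0.017],[0,0,0],0.0],
    [[0,0,0.026],[0,0,0],0.0],
    [[0,0,0.033],[0,0,0],0.0],
  ],
)

```text
time_s: 12.68
tool_pos: [0.4855, 0.1215, 0.076]
tool_rot: [-179.9, 0.0, 77.8]
force: [-1.2, -0.0, -0.6]
grip_width: -0.0
```

```bash
python3 - <<'E'
from h import *
commit([.0737,-.0295,.006],.3)
commit([0,0,.033],0)
s=grab('side','side8.png')
cv2.imwrite('pics/m8.png',cv2.resize(s['pixels'][170:330,220:380,::-1],None,fx=4,fy=3.7,interpolation=cv2.INTER_CUBIC))
E
```

```text
cmd [ 0.486   0.1227  0.111  77.81  ]
obs 12.6833 [0.4855 0.1215 0.076 ] [-1.799e+02  2.000e-02  7.775e+01] F [-1.16 -0.01 -0.63] q [ 31.1  13.8 -52.6 112.2  12.6  60.   50.7]
cmd [ 0.486   0.1227  0.078  77.81  ]
obs 12.6833 [0.4855 0.1215 0.076 ] [-1.799e+02  2.000e-02  7.775e+01] F [-1.16 -0.01 -0.63] q [ 31.1  13.8 -52.6 112.2  12.6  60.   50.7]
```

View pics/m8.png

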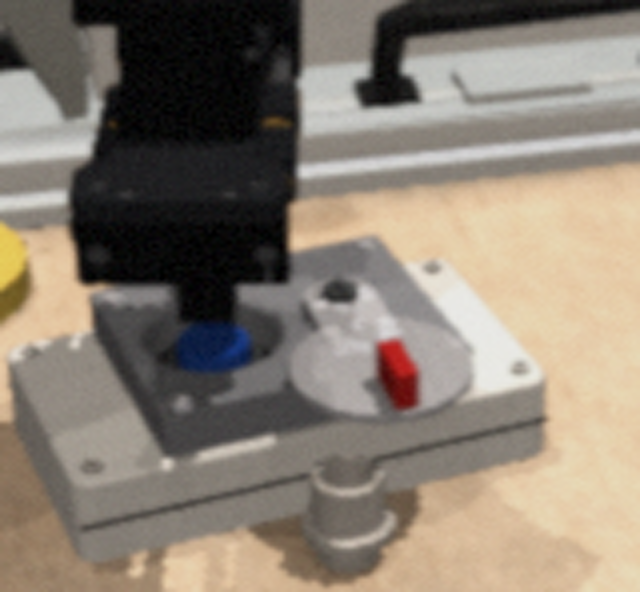

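The fingers are centred over the button (zoom pixel (210,330)). Pressing slowly and watching the force.

Emit:
send_rows(
  steps=[
    [[0,0,0.004],[0,0,0],0.0],
    [[0,0,0.008],[0,0,0],0.0],
    [[0,0,0.012],[0,0,0],0.0],
    [[0,0,0.015],[0,0,0],0.0],
    [[0,0,0.017],[0,0,0],0.0],
  ],
)

```text
time_s: 13.15
tool_pos: [0.4859, 0.1224, 0.0605]
tool_rot: [-180.0, 0.0, 77.8]
force: [-1.1, -0.6, 2.6]
grip_width: 0.0005
```

Emit:
send_rows(
  steps=[
    [[0,0,0.001],[0,0,0],0.0],
    [[0,0,0.002],[0,0,0],0.0],
    [[0,0,0.003],[0,0,0],0.0],
    [[0,0,0.004],[0,0,0],0.0],
    [[0,0,0.005],[0,0,0],0.0],
  ],
)

```text
time_s: 13.57
tool_pos: [0.486, 0.1224, 0.0563]
tool_rot: [180.0, 0.0, 77.8]
force: [-5.9, -1.2, 17.9]
grip_width: 0.0003
```

```bash
python3 - <<'E'
from h import *
commit([0,0,.022],0)
E
```

```text
cmd [4.860e-01 1.227e-01 5.600e-02 7.781e+01]
obs 13.5667 [0.486  0.1224 0.0563] [1.800e+02 4.000e-02 7.781e+01] F [-5.91 -1.17 17.91] q [ 29.9  15.6 -51.9 113.2  14.5  57.9  49.1]
```

Emit:
send_rows(
  steps=[
    [[0,0,0.0003],[0,0,0],0.0],
    [[0,0,0.0005],[0,0,0],0.0],
    [[0,0,0.0005],[0,0,0],0.0],
    [[0,0,0.0005],[0,0,0],0.0],
    [[0,0,0.0005],[0,0,0],0.0],
  ],
)

```text
time_s: 13.98
tool_pos: [0.4859, 0.1224, 0.0563]
tool_rot: [180.0, 0.1, 77.8]
force: [-6.2, -1.4, 14.0]
grip_width: 0.0004
```

```bash
python3 - <<'E'
from h import *
commit([0,0,.0005],0)
s=grab('side','side9.png')
cv2.imwrite('pics/m9.png',cv2.resize(s['pixels'][220:300,230:340,::-1],None,fx=7,fy=7,interpolation=cv2.INTER_CUBIC))
E
```

```text
cmd [4.860e-01 1.227e-01 5.550e-02 7.781e+01]
obs 13.9833 [0.4859 0.1224 0.0563] [1.800e+02 7.000e-02 7.781e+01] F [-6.22 -1.44 14.01] q [ 29.9  15.6 -51.9 113.2  14.5  57.9  49. ]
```

View pics/m9.png

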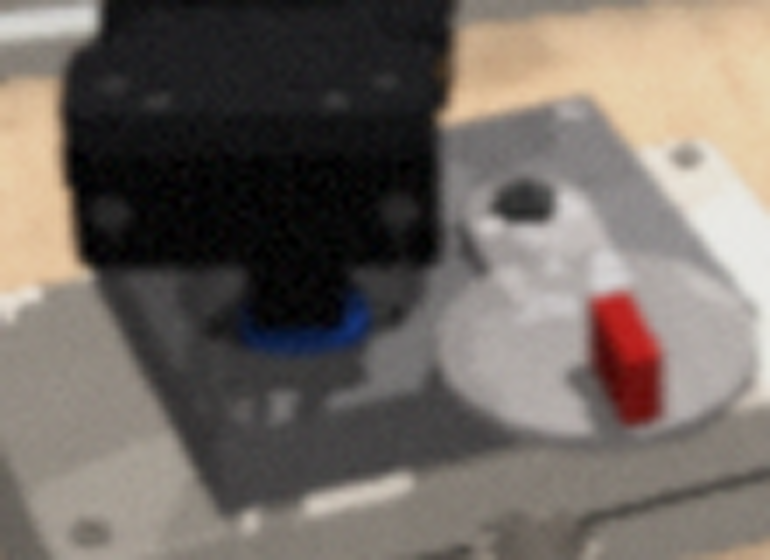

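The button sits visibly lower under the fingertips, and an extra 0.5 mm of command gave no more motion. One slightly firmer push will confirm it has bottomed.

Emit:
send_rows(
  steps=[
    [[0,0,0.0005],[0,0,0],0.0],
    [[0,0,0.001],[0,0,0],0.0],
    [[0,0,0.001],[0,0,0],0.0],
    [[0,0,0.001],[0,0,0],0.0],
    [[0,0,0.001],[0,0,0],0.0],
  ],
)

```text
time_s: 14.45
tool_pos: [0.486, 0.1224, 0.0562]
tool_rot: [180.0, 0.1, 77.8]
force: [-9.1, -3.1, 21.1]
grip_width: 0.0004
```

Emit:
send_rows(
  steps=[
    [[0,0,-0.005],[0,0,0],0.0],
    [[0,0,-0.012],[0,0,0],0.0],
    [[0,0,-0.025],[0,0,0],0.0],
    [[0,0,-0.045],[0,0,0],0.0],
    [[0,0,-0.07],[0,0,0],0.0],
  ],
)

```text
time_s: 14.87
tool_pos: [0.4849, 0.1223, 0.1243]
tool_rot: [-179.9, 0.0, 77.8]
force: [-0.5, -0.2, 0.3]
grip_width: 0.0007
```

```bash
python3 - <<'E'
from h import *
commit([0,0,-.069],0)
rows([(.487,.09,.15,78),(.489,.05,.18,78),(.49,.01,.2,78),(.49,-.03,.21,78),(.49,-.07,.22,78)])
E
```

```text
cmd [ 0.486   0.1227  0.1245 77.81  ]
obs 14.8667 [0.4849 0.1223 0.1243] [-1.7987e+02  1.0000e-02  7.7830e+01] F [-0.45 -0.17  0.28] q [ 33.4   9.6 -54.  109.5   8.5  65.2  54. ]
[[-0.0318, 0.0079, -0.0255], [0, 0, -0.003]]
[[-0.0704, 0.0183, -0.0555], [0, 0, -0.003]]
[[-0.1093, 0.0278, -0.0755], [0, 0, -0.003]]
[[-0.1484, 0.0362, -0.0855], [0, 0, -0.003]]
[[-0.1875, 0.0446, -0.0955], [0, 0, -0.003]]
```

Emit:
send_rows(
  steps=[
    [[-0.02,0.005,-0.03],[0,0,0],0.0],
    [[-0.05,0.013,-0.055],[0,0,0],0.0],
    [[-0.085,0.022,-0.075],[0,0,0],0.0],
    [[-0.12,0.03,-0.085],[0,0,0],0.0],
    [[-0.155,0.038,-0.095],[0,0,0],0.0],
  ],
)

```text
time_s: 15.28
tool_pos: [0.4908, -0.0386, 0.2215]
tool_rot: [179.8, 0.0, 77.9]
force: [0.7, 0.2, -0.4]
grip_width: 0.0004
```

Emit:
send_rows(
  steps=[
    [[-0.035,0.008,0],[0,0,0],0.0],
    [[-0.07,0.016,0],[0,0,0],0.0],
    [[-0.105,0.024,0],[0,0,0],0.0],
    [[-0.13,0.03,0],[0,0,0],0.0],
    [[-0.14,0.032,0],[0,0,0],0.0],
  ],
)

```text
time_s: 15.7
tool_pos: [0.4913, -0.1859, 0.2195]
tool_rot: [180.0, 0.1, 77.5]
force: [-1.0, -0.6, 0.5]
grip_width: 0.0005
```

Emit:
send_rows(
  steps=[
    [[0,0,0],[0,0,0],0.0],
    [[0,0,0],[0,0,0],0.0],
    [[0,0,0],[0,0,0],0.0],
    [[0,0,0],[0,0,0],0.0],
    [[0,0,0],[0,0,0],0.0],
  ],
)

```text
time_s: 16.12
tool_pos: [0.4924, -0.1788, 0.2194]
tool_rot: [180.0, 0.0, 78.0]
force: [-0.0, 0.7, 0.2]
grip_width: 0.0006
```

```bash
python3 - <<'E'
from h import *
s=grab('side','side10.png');t=grab('top','top10.png'); o=env.get_obs(); print(o['time_s'],o['tool_pos'],o['force'])
cv2.imwrite('pics/m10.png',np.hstack([cv2.resize(c['pixels'][y:y+170,x:x+130,::-1],None,fx=3,fy=3,interpolation=cv2.INTER_CUBIC) for c,x,y in((t,280,190),(s,220,170))]))
r=red(t,(330,230,400,300)); p=pt(t,r[0],r[1],.0886); v=p[:2]-[.5404,.1308]; print(p.round(4),np.hypot(*v),'theta',np.degrees(np.arctan2(-v[1],-v[0]))-8.5)
E
```

```text
16.2167 [ 0.49223759 -0.17959081  0.21936681] [0.11480777 0.12266121 0.05598987]
[0.5471 0.0557 0.0886] 0.07542964034524047 theta 86.55866343503195
```

View pics/m10.png

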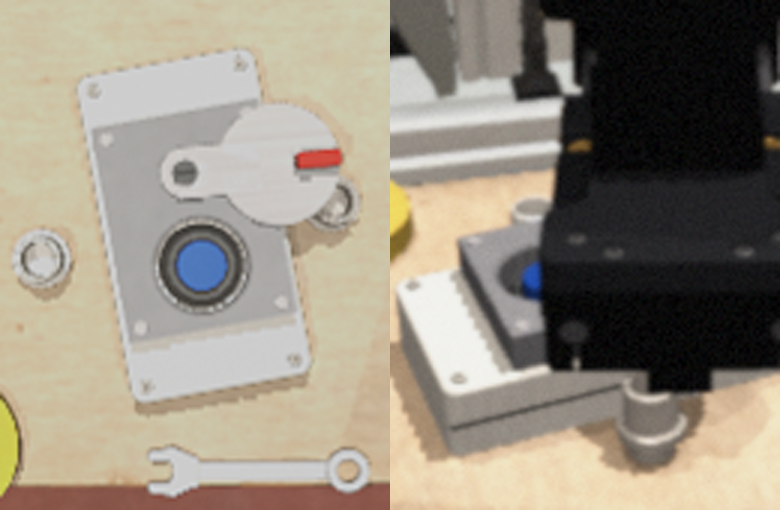

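View pics/top10.png

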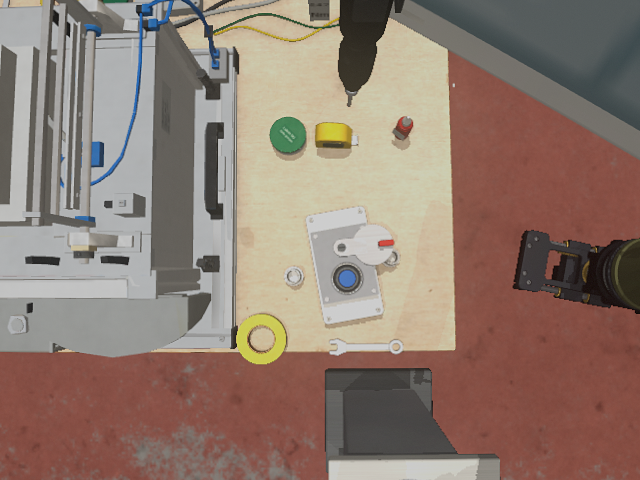

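The port at (347,279) is fully open, with the cover measured at 1.51 rad, and the button is back up. The loose things sit where they were and the arm touches nothing. Handing in.

```bash
python3 -c "
from cell import env
print(env.sign_off())"
```

```text
the job is handed in; nothing more can be done
None
```

The cover is open, the reset button was pressed fully down and let go, and I handed the job in at about 16 s of the 48 s.

- **Finding the side:** I pushed the rib gently toward the box's left (+y). It stopped after about 8 mm (0.1 rad). I took 6.6 N without motion as the stop and did not go up to the 8 N you give. I then backed off and pushed it the other way, to the right, where it swung freely at about 2–3.5 N.
- **Pressing the button:** With closed fingertips I pressed until it bottomed at TCP z of 0.0562–0.0563 m. The force rose to 21 N with no further travel, and then I let go. That height is 0.2–0.3 mm above the nominal 0.056 m, which is within the measuring error. A sideways force of about 6–9 N also showed during the press, and I put it down to friction.
- **Last checks:**
  - The top view puts the cover at about 1.51 rad, past the 1.3 needed, with the port fully clear.
  - The button looks up again, and no loose object shows any visible shift. The right-hand cup is now partly hidden under the open cover.
  - In the final side view the arm hid part of the box, so these checks rest on the top view.
  - The arm is clear of everything, with the force reading near zero.

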